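Index a casting to the drill leaf and hold it on the stop

TASK

Three of the casting's four lugs are drilled and carry their bolts; the fourth, bare lug is next. Turn the casting on its turntable until the bare lug has come round to just short of the drill station, flip the raised drill leaf fully down so that its stop lip drops in ahead of the lug, then turn the casting anticlockwise (seen from above) until the bare lug bears on the lip under the drill bush. Finish while holding it there: with the fingers still on the casting keep the lug pressed firmly, but without brute force, against the lip and still, because the turntable has no lock; leave the other things on the bench where they lie.

Things in the scene. Friction and masses are not known exactly. Their poses are not given: they have to be found in the camera images.
- jig: Fixed jig: steel base plate 170 x 278 x 14 mm with a rotary table. Origin on the bench at the turntable's axis, z up. The drill station (hinge post, leaf, bush) is on its -y side; the leaf's hinge pin is parallel to its x axis through (0, -0.150, 0.099) in this frame. Post: x -0.022..0.030, y -0.177..-0.135, up to z 0.110.
- casting: Dark iron casting fixed on the turntable. Origin on the axis at its underside (z = 0.056), z up. Hub 72 mm across, its nut and stud up to z 0.116. Four arms at 90 degrees, 30 mm wide with straight parallel sides, reaching 100 mm from the axis, from z 0.066 up to 0.090 over the bench; each can be gripped across. The bare arm points along its -y; the others have bolt heads 11 mm high.
- turntable (a joint): Turntable angle, rad, anticlockwise from above positive. 0 (or any whole number of turns) = bare lug exactly under the lowered bush, its side flat on the stop lip. Starts between -5.9 and -0.5; turns freely between -9.5 and 4.0. A stiff bearing, about 0.09 N m (1 N at a lug): it stays where it is left but has no lock.
- table_axis (a point): point on the turntable's axis at mid-height of the arms (z = 0.078). The turntable's face, 140 mm across, lies at z = 0.056; nothing else is under the arms but the base plate
- bare_lug (a point): centre of the top of the bare lug (round end of the bare arm), z = 0.090, 85 mm from the axis; the only lug without a bolt. The other three have a washer and hex head 20 mm across, the shank's end 14 mm below the arm
- leaf_hinge (a joint): Leaf angle, rad: 0 = down (level), 1.85 = fully open, leaning outward past upright. Starts at 1.72 to 1.84. Light hinge: outside upright (above 1.57) it leans open by itself, pushed inward past upright (below about 1.4) it falls shut by itself.
- leaf: Drill leaf: aluminium bar 37 mm wide, 10 mm thick, reaching 98 mm from the hinge pin. Origin on the pin; y along the leaf to its tip, x along the pin, z out of its top face (away from the turntable while up). Shut, its underside clears a bare lug by 4 mm; it cannot shut over a bolt head or with its lip on a lug.
- stop_lip (a point): middle of the stop lip's flat face: a steel strip 8 mm thick and 44 mm long under the leaf's +x edge, its face 15 mm from the bush axis; shut, it reaches 16 mm below the top of the lugs. The lug meets it from the leaf's -x side, turning anticlockwise
- bush (a point): drill bush axis at the leaf's underside, 65 mm from the hinge pin; straight above the turntable's 85 mm lug circle when the leaf is down
- leaf_knob (a point): top of the black knob (19 mm across) near the tip of the leaf, 89 mm from the hinge pin along the leaf, 27 mm out from its middle plane
- spare_bolt: loose M12 bolt, 48 mm, lying on the jig's base plate between table and post, waiting for the bare lug's hole; a bystander
- spare_nut: loose M16 nut, 27 mm, on the jig's base plate; a bystander
- spanner: combination spanner, 218 mm, lying flat; a bystander
- oilcan: oil can, 86 mm tall body with a long spout up to 168 mm; a bystander
- pen: marker pen, 135 mm; a bystander
- tape_roll: roll of electrical tape, 58 mm; a bystander
- sander: cork sanding block, 66 x 112 x 33 mm; a bystander

How it is judged:
At the end, for the whole second after the job is handed in: Leaf down (within 0.05 rad), bare lug under the drill bush within 4 mm and pressed on the leaf's stop lip with more than 2 N, the fingers holding the casting (more than 1 N), turntable still (under 0.05 rad/s) (value of joint leaf_hinge below 0.05 rad and horizontal distance between bare_lug and bush below 0.004 m and contact force between casting and leaf above 2 N and contact force between the fingers and casting above 1 N and velocity of joint turntable between -0.05 and 0.05 rad/s); the arm keeps its last pose, push and grip.
It fails at once if a loose bystander on the bench is shifted by more than 30 mm (distance of any of spare_bolt, spare_nut, spanner, oilcan, pen, tape_roll, sander from where it was at the start of the episode above 0.03 m).
It fails at once if the lug is forced against the leaf with more than 80 N (contact force between casting and leaf above 80 N).
It also fails if it takes over 72 s, if anything falls off the work surface, if the arm or the gripper's body presses on something with over 40 N, if the wrist force passes 120 N, or if a joint passes its speed limit or range.

ROBOT

A 7-joint arm with a two-finger parallel gripper is mounted at the origin on a cart in front of the work surface, level with it; the furniture and walls round the work are solid. World frame = base frame: x ahead of the robot, y to its left, z up, the work surface at z = 0. Lengths are in m, angles in rad, forces in N, time in s.
With the tool pointing down it reaches from about 0.425 to 0.925 m from the base axis. Payload 6.8 kg.
Tool frame: the origin (TCP) lies at the very end of the fingers, on their centre line; the grasp point (between the pads) lies 19 mm behind it; z points along the fingers, y is the line along which they close (so a half turn about z gives the same grasp; the last joint's range is limited). The gripper opens to 85 mm and grips with 20 to 120 N. Pads are 22 mm wide; open, the fingers measure 114 mm over their backs; the gripper's body (76 mm by 85 mm) begins 54 mm behind the grasp point. The pads swing forward as they close: fully open they stand 13 mm farther back than shut.
Start: joints at [-1.433, 0.477, 0.022, 1.555, -0.011, 1.109, -0.083], TCP at [0.164, 0.655, 0.231] pointing down, gripper open.
Joint ranges: [-2.96, 2.96], [-0.34, 2.1], [-1.41, 1.46], [0.24, 2.44], [-1.37, 4.51], [0.17, 1.92], [-2.96, 2.96]. Speed limits (rad/s): [2.39, 2.39, 3.14, 3.14, 3.14, 3.14, 3.14].

INTERFACE

Orientations are given as a rotation vector (axis times angle).
In Python, from bench import r gives the robot as it stands.
- The arm moves only by the shell command python3 -m jog 'ROWS' [FORCE]. ROWS is JSON, a list of rows, each an object of numbers: "fingers": the finger opening in m, from 0 to 0.0854; "x", "y", "z": the shift along the tool's x, y, z in m; "rx", "ry", "rz": the turn, a rotation vector about the tool's x, y, z in degrees. In form: [{"fingers": .., "x": .., "y": .., "z": .., "rx": .., "ry": .., "rz": ..}, ...]. A call has 1 to 8 rows; each row shifts and turns the commanded pose from where the row before left it, along the tool's axes as they then stand; what a row does not reach is not made up. A row lasts 1/8 s, in which the tool goes at most 62.5 mm and 10.7 degrees, less where a joint would pass 70% of its speed; a pose out of reach is approached as far as the arm can. A call is refused whole if a number of a shift passes 0.0625 or a number of a turn 10.7, either way. A call with a gripper value outside its range is refused whole. The fingers move at their own pace and stop on an object; FORCE is the grip in N (left out, the last holds). Time passes only in rows, so rows that do not move let the fingers close. It gives the time, the measured TCP pose, the force, the opening and the grip force at its end, in the units of the state.
- r.get_obs(): the state, without advancing time (a new reading comes with each control period).
- r.grab_frame(name): name is "scene" or "top"; returns (picture, depth): 400x640x3 uint8, red, green, blue; 400x640 float32, m along the optical axis (not along the pixel's ray), 0 where there is no reading.
- r.get_calibration(name): a dict with "mtx" (3x3 intrinsics, pixels), "extrinsics" (4x4, takes a point from camera to world coordinates). Camera axes: x right, y down, z forward; pixel columns grow to the right and rows downward; lengths in m; the calibration is good to about 2 mm. A picture is of the moment at which its call begins. get_calibration takes no time and is no camera call.
- r.hand_in(): hands the job in; it is judged then, once.
Trained networks look in the newest picture that a camera, given by its name, has taken for a name from the list of things; names that differ only in an ending like _2 or _b are one class to them, and where a whole thing is asked for, a point or a joint stands for the part that bears it (a point fixed in the world has none). Each returns a list of dicts, best first, with "score" (0 to 1); they miss things now and then, are a little off and sometimes report something else, mostly with a low value. They report only what shows in the picture. A call takes as long as a camera call.
- r.search_frame(target, camera): "xyz" ([x, y, z] in m, in world coordinates, good to about 4 mm: the middle of the surface that is visible of it).
- r.landmark_of(target, camera): "xyz" ([x, y, z] in m, in world coordinates, good to about 4 mm: a listed point, or the origin of a listed thing).
The state is a dict: "clock": time; "joints": joint angles; "qvel": joint speeds; "tau": joint torques, N m; "tcp_pos": TCP position; "orientation": TCP orientation; "contact_force": force on the tool from outside, world axes, zero at the start; "moment": the same for the moment, N m; "grip_width": finger opening in m; "gripper_force": force on a finger pad.
Only numpy, scipy, OpenCV 4.12 (cv2) and the standard library are available. Lean on these libraries where they do the work, as an engineer would, in place of code of your own. Each camera call takes 0.05 s, during which the arm holds its last target. There are 200 camera calls.

## Working session

There is one attempt and no reset: what is moved stays moved. The work goes in short steps, Python scripts to look and compute and a shell command to move; the robot and the scene stay as the last step left them, time stands still between calls to the robot, and variables do not carry over. Pictures are saved under pics/ and viewed, at most 10 in all, crops included, and the job is handed in when it is done.

```bash
mkdir -p pics; ls; python3 - <<'E'
from bench import r
import cv2,numpy as np
o=r.get_obs(); print({k:np.round(v,3).tolist() for k,v in o.items()})
for c in ("scene","top"):
    p,d=r.grab_frame(c); cv2.imwrite(f"pics/{c}0.png",p[:,:,::-1]); k=r.get_calibration(c); print(c,np.round(k["mtx"],1).tolist(),np.round(k["extrinsics"],3).tolist())
    for t in ("jig","casting","table_axis","bare_lug","leaf","leaf_knob","bush","stop_lip","oilcan","spare_bolt"):
        print(t,[(np.round(e["xyz"],3).tolist(),round(e["score"],2)) for e in r.landmark_of(t,c)[:2]])
E
```

```text
pics
{'clock': 0.0, 'joints': [-1.433, 0.478, 0.022, 1.556, -0.012, 1.109, -0.083], 'qvel': [-0.0, -0.0, 0.001, -0.002, -0.002, -0.0, 0.001], 'tau': [-0.002, -59.641, 1.607, -28.121, 0.012, 0.009, -0.0], 'tcp_pos': [0.164, 0.654, 0.23], 'orientation': [-0.385, -3.118, 0.003], 'contact_force': [0.068, -0.023, 0.544], 'moment': [0.044, 0.017, 0.002], 'gripper_force': 0.0, 'grip_width': 0.085}
scene [[423.8, 0.0, 314.4], [0.0, 423.8, 202.2], [0.0, 0.0, 1.0]] [[0.5, -0.47, 0.728, -0.382], [-0.866, -0.278, 0.416, -0.604], [0.007, -0.838, -0.546, 0.853], [0.0, 0.0, 0.0, 1.0]]
jig [([0.547, 0.002, -0.003], 0.71)]
casting [([0.548, 0.001, 0.059], 0.83), ([0.54, -0.156, 0.169], 0.16)]
table_axis [([0.544, 0.004, 0.078], 0.64)]
bare_lug [([0.578, -0.077, 0.09], 0.93)]
leaf [([0.523, -0.144, 0.101], 0.67), ([0.544, 0.005, 0.076], 0.67)]
leaf_knob [([0.526, -0.198, 0.174], 0.51)]
bush [([0.522, -0.16, 0.161], 0.78), ([0.734, 0.082, -0.003], 0.53)]
stop_lip [([0.537, -0.157, 0.17], 0.78)]
oilcan [([0.548, 0.005, 0.08], 0.18), ([0.526, -0.146, 0.103], 0.18)]
spare_bolt [([0.472, -0.108, 0.016], 0.41)]
top [[415.3, 0.0, 317.4], [0.0, 415.3, 202.0], [0.0, 0.0, 1.0]] [[0.024, -0.991, 0.13, 0.444], [-1.0, -0.021, 0.023, -0.044], [-0.02, -0.13, -0.991, 1.368], [0.0, 0.0, 0.0, 1.0]]
jig [([0.546, 0.005, 0.001], 0.92)]
casting [([0.544, 0.004, 0.061], 0.82), ([0.523, -0.147, 0.1], 0.28)]
table_axis [([0.545, 0.008, 0.075], 0.97)]
bare_lug [([0.579, -0.078, 0.094], 0.83)]
leaf [([0.525, -0.15, 0.097], 0.79)]
leaf_knob [([0.524, -0.198, 0.174], 0.8)]
bush [([0.523, -0.153, 0.166], 0.76), ([0.543, 0.006, 0.0], 0.23)]
stop_lip [([0.545, 0.006, 0.002], 0.6), ([0.537, -0.152, 0.166], 0.57)]
oilcan [([0.557, 0.305, -0.002], 0.6)]
spare_bolt [([0.468, -0.105, 0.013], 0.56)]
```

View pics/scene0.png

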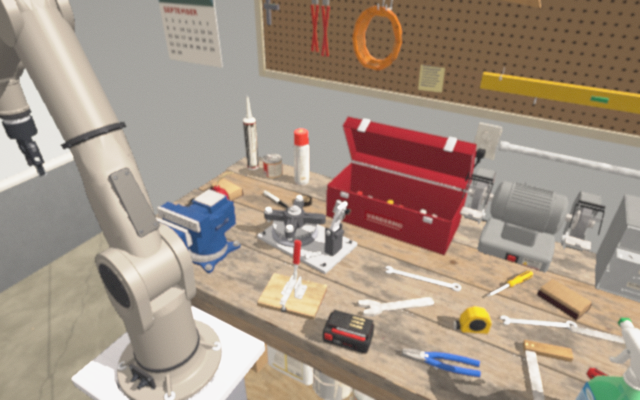

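View pics/top0.png

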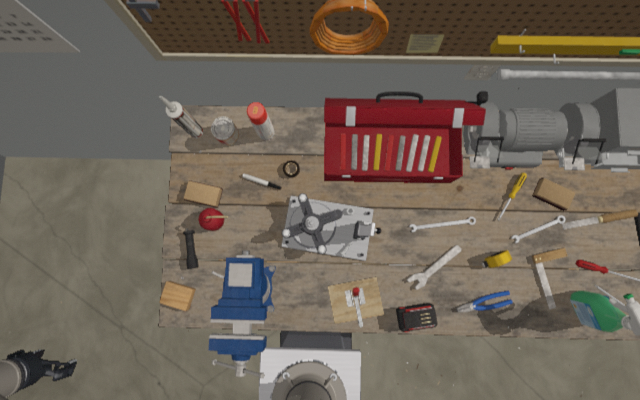

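The top view shows the casting centred at (312,224) and the leaf and post at (365,230). In the jig frame (axis about (0.545, 0.005), yaw about -7°) the bare lug sits about 29° past the station, so I need to turn it clockwise by about 50°. I'll align the tool with the jig, close the fingers and approach.

```bash
cat > h.py <<'E'
from bench import r
import numpy as np
from scipy.spatial.transform import Rotation as R
A=np.array([.545,.0055]); Y=np.radians(-7)
def jig(p): d=np.array(p[:2])-A; c,s=np.cos(Y),np.sin(Y); return np.round([c*d[0]+s*d[1],-s*d[0]+c*d[1],p[2]],4)
def st():
    o=r.get_obs(); M=R.from_rotvec(o["orientation"]).as_matrix()
    print("t",round(o["clock"],2),"tcp jig",jig(o["tcp_pos"]),"xtool ang",np.degrees(np.arctan2(M[1,0],M[0,0])).round(1),"F",np.round(o["contact_force"],1),"w",o["grip_width"])
def lm(c,*ts):
    r.grab_frame(c)
    for t in ts: print(c,t,[(jig(e["xyz"]).tolist(),round(e["score"],2)) for e in r.landmark_of(t,c)[:2]])
E
python3 -m jog '[{"fingers":0,"x":-0.06,"rz":-7},{"fingers":0,"x":-0.062},{"fingers":0,"x":-0.062},{"fingers":0,"x":-0.062},{"fingers":0,"x":-0.062},{"fingers":0,"x":-0.062},{"fingers":0,"y":-0.062},{"fingers":0,"y":-0.062}]'
python3 -c "
from h import *
st()"
```

```text
t 1.1 tcp jig [-0.457   0.598   0.2313] xtool ang 165.9 F [ 1.  -0.1 -0.2] w 0.08517265357226646validation failed for argument at $[0]...
```

```bash

python3 -m jog '[{"fingers":0.0,"x":-0.06,"y":0,"z":0,"rx":0,"ry":0,"rz":-7},{"fingers":0,"x":-0.062,"y":0,"z":0,"rx":0,"ry":0,"rz":0},{"fingers":0,"x":-0.062,"y":0,"z":0,"rx":0,"ry":0,"rz":0},{"fingers":0,"x":-0.062,"y":0,"z":0,"rx":0,"ry":0,"rz":0},{"fingers":0,"x":-0.062,"y":0,"z":0,"rx":0,"ry":0,"rz":0},{"fingers":0,"x":-0.062,"y":0,"z":0,"rx":0,"ry":0,"rz":0},{"fingers":0,"x":0,"y":-0.062,"z":0,"rx":0,"ry":0,"rz":0},{"fingers":0,"x":0,"y":-0.062,"z":0,"rx":0,"ry":0,"rz":0}]'
python3 -c "
from h import *
st()"
```

```text
clock: 2.1
tcp_pos: [0.5157, 0.4771, 0.2291]
orientation: [-0.196, -3.135, 0.003]
contact_force: [0.9, 0.3, 1.6]
grip_width: -0.0
gripper_force: 0.0
t 2.1 tcp jig [-0.0866  0.4645  0.2291] xtool ang 172.9 F [0.9 0.3 1.6] w -1.4173940062444418e-05
```

```bash

python3 -m jog '[{"fingers":0,"x":0,"y":-0.06,"z":0,"rx":0,"ry":0,"rz":0},{"fingers":0,"x":0,"y":-0.06,"z":0,"rx":0,"ry":0,"rz":0},{"fingers":0,"x":0,"y":-0.06,"z":0,"rx":0,"ry":0,"rz":0},{"fingers":0,"x":0,"y":-0.06,"z":0,"rx":0,"ry":0,"rz":0},{"fingers":0,"x":0,"y":-0.06,"z":0,"rx":0,"ry":0,"rz":0},{"fingers":0,"x":0,"y":-0.06,"z":0,"rx":0,"ry":0,"rz":0},{"fingers":0,"x":0,"y":-0.06,"z":0,"rx":0,"ry":0,"rz":0},{"fingers":0,"x":0,"y":0,"z":0,"rx":0,"ry":0,"rz":0}]'
python3 -c "
from h import *
import cv2
st(); lm('top','bare_lug','table_axis','leaf_knob','bush');st()
p,d=r.grab_frame('scene'); cv2.imwrite('pics/s1.png',cv2.resize(p[160:290,220:400,::-1],None,fx=4,fy=4))"
```

```text
clock: 3.1
tcp_pos: [0.4623, 0.0571, 0.2316]
orientation: [0.207, 3.135, -0.001]
contact_force: [-0.9, 0.4, -0.1]
grip_width: 0.0004
gripper_force: 0.0
t 3.1 tcp jig [-0.0883  0.0411  0.2316] xtool ang 172.4 F [-0.9  0.4 -0.1] w 0.00040185004413579797
top bare_lug [([0.0434, -0.0782, 0.0904], 0.86)]
top table_axis [([-0.0026, 0.0009, 0.0731], 0.96)]
top leaf_knob [([0.0008, -0.2055, 0.1747], 0.61), ([0.0507, 0.3728, 0.0019], 0.48)]
top bush [([-0.0033, -0.1595, 0.1644], 0.63)]
t 3.35 tcp jig [-0.0882  0.0477  0.2314] xtool ang 173.1 F [-0.2 -0.2  0.5] w -3.901119079784035e-05
```

View pics/s1.png

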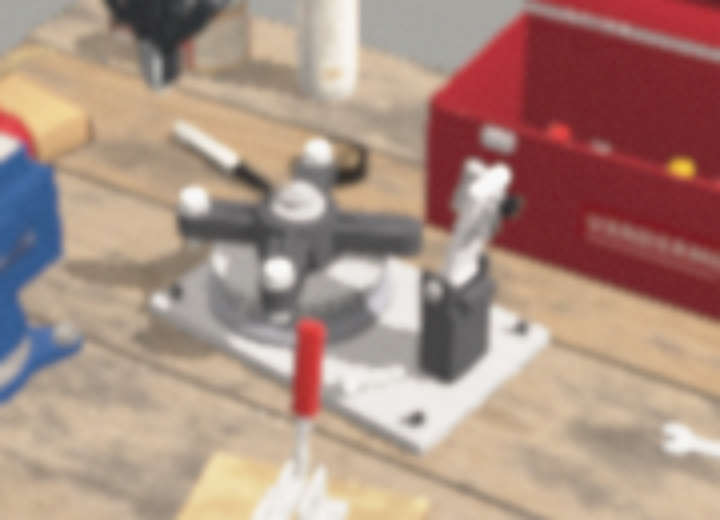

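The bare lug is the bolt-free arm at crop (420,230), next to the post, about 30° past the station. The fingers sit clear, above the gap beside the far-left arm. Next I descend and push clockwise.

```bash

python3 -m jog '[{"fingers":0,"x":0,"y":0,"z":0.055,"rx":0,"ry":0,"rz":0},{"fingers":0,"x":0,"y":0,"z":0.055,"rx":0,"ry":0,"rz":0},{"fingers":0,"x":0,"y":0,"z":0.04,"rx":0,"ry":0,"rz":0},{"fingers":0,"x":0,"y":0,"z":0.01,"rx":0,"ry":0,"rz":0},{"fingers":0,"x":0,"y":0,"z":0,"rx":0,"ry":0,"rz":0}]'
python3 -m jog '[{"fingers":0,"x":-0.011,"y":0.006,"z":0,"rx":0,"ry":0,"rz":0},{"fingers":0,"x":-0.011,"y":0.006,"z":0,"rx":0,"ry":0,"rz":0},{"fingers":0,"x":-0.011,"y":0.006,"z":0,"rx":0,"ry":0,"rz":0},{"fingers":0,"x":-0.011,"y":0.006,"z":0,"rx":0,"ry":0,"rz":0},{"fingers":0,"x":-0.011,"y":0.005,"z":0,"rx":0,"ry":0,"rz":0},{"fingers":0,"x":-0.011,"y":0.005,"z":0,"rx":0,"ry":0,"rz":0},{"fingers":0,"x":-0.011,"y":0.004,"z":0,"rx":0,"ry":0,"rz":0},{"fingers":0,"x":-0.005,"y":0,"z":0,"rx":0,"ry":0,"rz":0}]'
python3 -c "
from h import *
st(); lm('scene','bare_lug','table_axis');lm('top','bare_lug')"
```

```text
clock: 4.03
tcp_pos: [0.4632, 0.0626, 0.0715]
orientation: [-0.193, -3.135, 0.0]
contact_force: [-0.3, 0.2, 0.3]
grip_width: 0.0
gripper_force: 0.0
clock: 5.03
tcp_pos: [0.5502, 0.0903, 0.0713]
orientation: [0.193, 3.135, 0.001]
contact_force: [-1.7, 1.1, 0.6]
grip_width: -0.0001
gripper_force: 0.9
t 5.03 tcp jig [-0.0052  0.0848  0.0713] xtool ang 172.9 F [-1.7  1.1  0.6] w -7.488074251447838e-05
scene bare_lug []
scene table_axis [([-0.0002, -0.0016, 0.0782], 0.71)]
top bare_lug [([-0.0192, -0.0897, 0.0962], 0.91), ([0.0007, -0.0048, 0.0606], 0.46)]
```

```bash

python3 -m jog '[{"fingers":0,"x":-0.007,"y":0,"z":0,"rx":0,"ry":0,"rz":0},{"fingers":0,"x":-0.006,"y":0,"z":0,"rx":0,"ry":0,"rz":0},{"fingers":0,"x":0,"y":0,"z":0,"rx":0,"ry":0,"rz":0},{"fingers":0,"x":0.02,"y":0,"z":0,"rx":0,"ry":0,"rz":0},{"fingers":0,"x":0,"y":0,"z":-0.06,"rx":0,"ry":0,"rz":0},{"fingers":0,"x":0,"y":0,"z":-0.06,"rx":0,"ry":0,"rz":0},{"fingers":0,"x":0,"y":0,"z":-0.06,"rx":0,"ry":0,"rz":0}]'
python3 -m jog '[{"fingers":0,"x":-0.006,"y":-0.06,"z":0,"rx":0,"ry":0,"rz":0},{"fingers":0,"x":-0.006,"y":-0.06,"z":0,"rx":0,"ry":0,"rz":0},{"fingers":0,"x":0,"y":-0.06,"z":0,"rx":0,"ry":0,"rz":0},{"fingers":0,"x":0,"y":-0.06,"z":0,"rx":0,"ry":0,"rz":0},{"fingers":0,"x":0,"y":-0.06,"z":0,"rx":0,"ry":0,"rz":0},{"fingers":0,"x":0,"y":-0.045,"z":0,"rx":0,"ry":0,"rz":0},{"fingers":0,"x":0,"y":0,"z":0,"rx":0,"ry":0,"rz":0}]'
python3 -c "
from h import *
st(); lm('top','bare_lug','leaf_knob');lm('scene','bare_lug','leaf_knob')
import cv2
p,d=r.grab_frame('scene'); cv2.imwrite('pics/s2.png',cv2.resize(p[140:290,220:400,::-1],None,fx=4,fy=4))"
```

```text
clock: 6.15
tcp_pos: [0.5421, 0.0905, 0.2534]
orientation: [0.194, 3.135, 0.0]
contact_force: [1.1, 0.6, -0.4]
grip_width: 0.0
gripper_force: 0.0
clock: 7.02
tcp_pos: [0.51, -0.2581, 0.2516]
orientation: [0.206, 3.134, -0.004]
contact_force: [0.2, 0.7, -0.0]
grip_width: 0.0001
gripper_force: 0.0
t 7.03 tcp jig [-0.0026 -0.2659  0.2516] xtool ang 172.5 F [ 0.2  0.7 -0. ] w 5.9745197811370994e-05
top bare_lug [([-0.0296, -0.0847, 0.092], 0.9)]
top leaf_knob [([0.0045, -0.2018, 0.1746], 0.71)]
scene bare_lug [([-0.0325, -0.082, 0.0906], 0.69)]
scene leaf_knob [([0.0068, -0.2053, 0.1769], 0.65)]
```

View pics/s2.png

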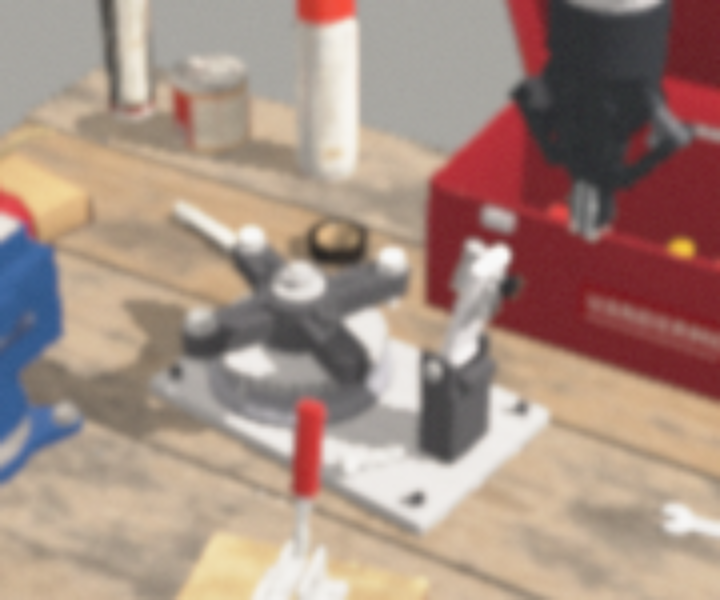

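The bare arm now points at crop (350,365), about 20° short of the station. The leaf is still up with its knob at (510,287), and the fingers are outside it. Next I lower them and push the leaf inward.

```bash

python3 -m jog '[{"fingers":0,"x":-0.004,"y":0,"z":0.045,"rx":0,"ry":0,"rz":0},{"fingers":0,"x":0,"y":0,"z":0.042,"rx":0,"ry":0,"rz":0},{"fingers":0,"x":0,"y":0.02,"z":0,"rx":0,"ry":0,"rz":0},{"fingers":0,"x":0,"y":0.015,"z":0,"rx":0,"ry":0,"rz":0},{"fingers":0,"x":0,"y":0.01,"z":0,"rx":0,"ry":0,"rz":0},{"fingers":0,"x":0,"y":0.01,"z":0,"rx":0,"ry":0,"rz":0},{"fingers":0,"x":0,"y":0.01,"z":0,"rx":0,"ry":0,"rz":0},{"fingers":0,"x":0,"y":0.01,"z":0,"rx":0,"ry":0,"rz":0}]'
python3 -m jog '[{"fingers":0,"x":0,"y":0.01,"z":0,"rx":0,"ry":0,"rz":0},{"fingers":0,"x":0,"y":0.01,"z":0,"rx":0,"ry":0,"rz":0},{"fingers":0,"x":0,"y":0.01,"z":0,"rx":0,"ry":0,"rz":0},{"fingers":0,"x":0,"y":0.01,"z":0,"rx":0,"ry":0,"rz":0},{"fingers":0,"x":0,"y":0.01,"z":0,"rx":0,"ry":0,"rz":0},{"fingers":0,"x":0,"y":0,"z":0,"rx":0,"ry":0,"rz":0},{"fingers":0,"x":0,"y":0,"z":0,"rx":0,"ry":0,"rz":0}]'
python3 -c "
from h import *
st(); lm('top','bare_lug','leaf_knob');lm('scene','bare_lug','leaf_knob')
import cv2
p,d=r.grab_frame('scene'); cv2.imwrite('pics/s3.png',cv2.resize(p[140:290,220:400,::-1],None,fx=4,fy=4))"
```

```text
clock: 8.38
tcp_pos: [0.5248, -0.1788, 0.1645]
orientation: [0.194, 3.135, 0.0]
contact_force: [0.3, -0.9, 0.3]
grip_width: 0.0001
gripper_force: 0.2
clock: 9.25
tcp_pos: [0.5308, -0.1301, 0.1643]
orientation: [0.195, 3.135, -0.0]
contact_force: [-0.5, -0.4, -0.3]
grip_width: -0.0001
gripper_force: 0.0
t 9.25 tcp jig [ 0.0024 -0.1363  0.1643] xtool ang 172.9 F [-0.5 -0.4 -0.3] w -5.339489699402063e-05
top bare_lug [([-0.0285, -0.0836, 0.0935], 0.95)]
top leaf_knob [([0.004, -0.0668, 0.1251], 0.57)]
scene bare_lug [([-0.0315, -0.083, 0.0906], 0.88)]
scene leaf_knob [([0.0097, -0.0896, 0.0859], 0.58), ([0.0089, -0.0646, 0.1285], 0.52)]
```

View pics/s3.png

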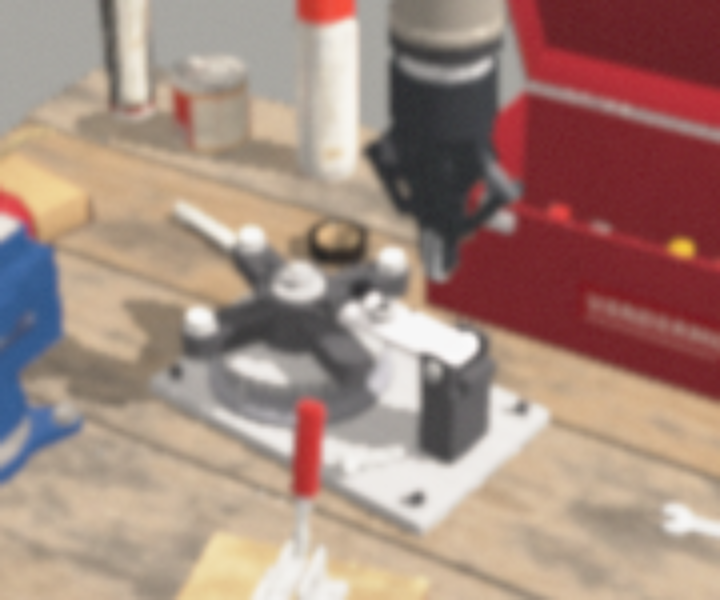

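The leaf is down (knob at crop (378,300), measured z 0.125, where 0.126 is expected). The lug is still about 20° short. Now I move to the clockwise side of the +y arm.

```bash

python3 -m jog '[{"fingers":0,"x":0,"y":0,"z":-0.06,"rx":0,"ry":0,"rz":0},{"fingers":0,"x":-0.018,"y":0.05,"z":0,"rx":0,"ry":0,"rz":0},{"fingers":0,"x":-0.018,"y":0.05,"z":0,"rx":0,"ry":0,"rz":0},{"fingers":0,"x":-0.018,"y":0.05,"z":0,"rx":0,"ry":0,"rz":0},{"fingers":0,"x":-0.019,"y":0.054,"z":0,"rx":0,"ry":0,"rz":0},{"fingers":0,"x":0,"y":0,"z":0,"rx":0,"ry":0,"rz":0}]'
python3 -m jog '[{"fingers":0,"x":0,"y":0,"z":0.06,"rx":0,"ry":0,"rz":0},{"fingers":0,"x":0,"y":0,"z":0.06,"rx":0,"ry":0,"rz":0},{"fingers":0,"x":0,"y":0,"z":0.033,"rx":0,"ry":0,"rz":0},{"fingers":0,"x":0,"y":0,"z":0,"rx":0,"ry":0,"rz":0},{"fingers":0,"x":0.01,"y":0.001,"z":0,"rx":0,"ry":0,"rz":0},{"fingers":0,"x":0.01,"y":0.001,"z":0,"rx":0,"ry":0,"rz":0},{"fingers":0,"x":0.005,"y":0.0,"z":0,"rx":0,"ry":0,"rz":0},{"fingers":0,"x":0,"y":0.0,"z":0,"rx":0,"ry":0,"rz":0}]'
python3 -c "
from h import *
st(); lm('top','bare_lug','leaf_knob','bush')"
```

```text
clock: 10.35
tcp_pos: [0.6294, 0.0703, 0.2236]
orientation: [-0.181, -3.136, -0.004]
contact_force: [-0.1, -0.7, -0.2]
grip_width: 0.0001
gripper_force: 0.0
clock: 11.35
tcp_pos: [0.6034, 0.069, 0.0721]
orientation: [0.193, 3.135, 0.001]
contact_force: [-0.2, -0.1, 0.5]
grip_width: 0.0003
gripper_force: 0.0
t 11.35 tcp jig [0.0503 0.0701 0.0721] xtool ang 172.9 F [-0.2 -0.1  0.5] w 0.0002639180572170305
top bare_lug [([-0.0205, -0.0855, 0.0919], 0.95)]
top leaf_knob [([0.0025, -0.0672, 0.125], 0.65)]
top bush [([-0.0022, -0.091, 0.0907], 0.7)]
```

```bash

python3 -m jog '[{"fingers":0,"x":0.005,"y":0,"z":0,"rx":0,"ry":0,"rz":0},{"fingers":0,"x":0.005,"y":0,"z":0,"rx":0,"ry":0,"rz":0},{"fingers":0,"x":0.004,"y":0.0,"z":0,"rx":0,"ry":0,"rz":0},{"fingers":0,"x":0.003,"y":0.0,"z":0,"rx":0,"ry":0,"rz":0},{"fingers":0,"x":0,"y":0.0,"z":0,"rx":0,"ry":0,"rz":0}]'
python3 -c "
from h import *
st(); lm('top','bare_lug','bush');lm('scene','bare_lug')"
```

```text
clock: 12.18
tcp_pos: [0.5862, 0.0708, 0.0711]
orientation: [-0.194, -3.134, 0.0]
contact_force: [-0.3, -0.7, 0.1]
grip_width: 0.0005
gripper_force: 0.0
t 12.18 tcp jig [0.033  0.0698 0.0711] xtool ang 172.9 F [-0.3 -0.7  0.1] w 0.00048229615747451466
top bare_lug [([-0.0044, -0.0885, 0.0942], 0.94)]
top bush [([0.0009, -0.0863, 0.0942], 0.58)]
scene bare_lug [([-0.0033, -0.0895, 0.0913], 0.62)]
```

```bash

for i in 1; do python3 -m jog '[{"fingers":0,"x":0.002,"y":0,"z":0,"rx":0,"ry":0,"rz":0},{"fingers":0,"x":0.0,"y":0,"z":0,"rx":0,"ry":0,"rz":0}]'; done
python3 -m jog '[{"fingers":0,"x":0.0015,"y":0,"z":0,"rx":0,"ry":0,"rz":0},{"fingers":0,"x":0.0,"y":0,"z":0,"rx":0,"ry":0,"rz":0}]'
```

```text
clock: 12.68
tcp_pos: [0.585, 0.0711, 0.0713]
orientation: [0.194, 3.135, 0.0]
contact_force: [1.0, -0.5, -0.6]
grip_width: 0.0
gripper_force: 0.3
clock: 12.92
tcp_pos: [0.5835, 0.0714, 0.0714]
orientation: [0.194, 3.135, 0.0]
contact_force: [0.6, 0.5, 0.3]
grip_width: 0.0003
gripper_force: 0.4
```

```bash

python3 -m jog '[{"fingers":0,"x":0.0015,"y":0,"z":0,"rx":0,"ry":0,"rz":0},{"fingers":0,"x":0.0,"y":0,"z":0,"rx":0,"ry":0,"rz":0}]'
python3 -m jog '[{"fingers":0,"x":0.0015,"y":0,"z":0,"rx":0,"ry":0,"rz":0},{"fingers":0,"x":0.0,"y":0,"z":0,"rx":0,"ry":0,"rz":0}]'
```

```text
clock: 13.18
tcp_pos: [0.5823, 0.0716, 0.0714]
orientation: [0.194, 3.135, 0.0]
contact_force: [1.4, 0.8, 0.7]
grip_width: -0.0001
gripper_force: 0.8
clock: 13.42
tcp_pos: [0.5821, 0.0716, 0.0715]
orientation: [0.194, 3.132, 0.0]
contact_force: [6.1, 1.1, -3.9]
grip_width: -0.0001
gripper_force: 2.9
```

```bash
python3 -c "
from h import *
st(); lm('top','bare_lug','bush')"
```

```text
t 13.43 tcp jig [0.0288 0.0702 0.0715] xtool ang 172.9 F [ 6.1  1.1 -3.9] w -0.00010519817416916376
top bare_lug [([-0.002, -0.0901, 0.0895], 0.8)]
top bush [([0.0024, -0.0851, 0.0929], 0.65)]
```

The tool stopped and the force jumped, so the lug is on the lip. I'll add a moderate preload.

```bash

python3 -m jog '[{"fingers":0,"x":0.0015,"y":0,"z":0,"rx":0,"ry":0,"rz":0},{"fingers":0,"x":0.0,"y":0,"z":0,"rx":0,"ry":0,"rz":0},{"fingers":0,"x":0.0,"y":0,"z":0,"rx":0,"ry":0,"rz":0},{"fingers":0,"x":0.0,"y":0,"z":0,"rx":0,"ry":0,"rz":0}]'
python3 -c "
from h import *
import cv2
for i in range(3): st(); lm('top','bare_lug','bush')
lm('scene','bare_lug','bush','leaf_knob','stop_lip')
p,d=r.grab_frame('scene'); cv2.imwrite('pics/s4.png',cv2.resize(p[170:270,250:380,::-1],None,fx=6,fy=6,interpolation=2))"
```

```text
clock: 14.08
tcp_pos: [0.5821, 0.0715, 0.0718]
orientation: [0.194, 3.129, 0.0]
contact_force: [10.1, -0.5, -5.1]
grip_width: -0.0002
gripper_force: 4.7
t 14.07 tcp jig [0.0288 0.0701 0.0718] xtool ang 172.9 F [10.1 -0.5 -5.1] w -0.00018188196318393954
top bare_lug [([0.0012, -0.0934, 0.0928], 0.93), ([0.0166, -0.0864, 0.0832], 0.64)]
top bush [([0.0013, -0.0855, 0.0892], 0.87)]
t 14.22 tcp jig [0.0287 0.07   0.0718] xtool ang 172.9 F [ 9.5  0.3 -5.9] w -8.434735130223785e-05
top bare_lug []
top bush [([-0.0022, -0.0828, 0.0907], 0.74)]
t 14.38 tcp jig [0.0287 0.07   0.0718] xtool ang 172.9 F [ 9.3 -0.6 -6. ] w -0.0001075249723652437
top bare_lug [([-0.0009, -0.0899, 0.0925], 0.95), ([0.0038, -0.0653, 0.1245], 0.33)]
top bush [([0.0005, -0.0864, 0.0898], 0.78)]
scene bare_lug [([-0.0004, -0.088, 0.0909], 0.86)]
scene bush [([0.0006, -0.0911, 0.091], 0.66)]
scene leaf_knob [([0.0072, -0.0616, 0.1255], 0.51)]
scene stop_lip [([0.0141, -0.0909, 0.0849], 0.78)]
```

View pics/s4.png

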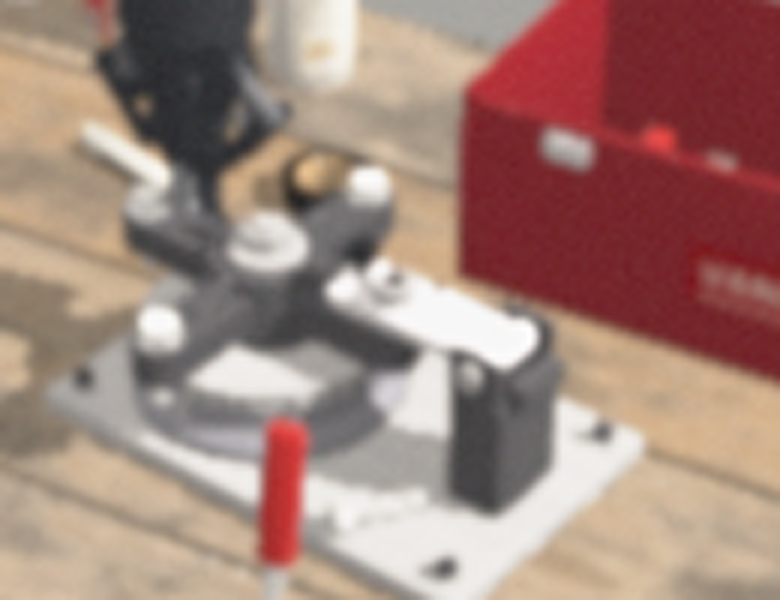

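The bare arm lies straight under the lowered leaf (crop (370,340)). The lug and bush agree within the measuring error, and the push is steady. I'll add a little more preload and hand in.

```bash

python3 -m jog '[{"fingers":0,"x":0.0015,"y":0,"z":0,"rx":0,"ry":0,"rz":0},{"fingers":0,"x":0.0,"y":0,"z":0,"rx":0,"ry":0,"rz":0},{"fingers":0,"x":0.0,"y":0,"z":0,"rx":0,"ry":0,"rz":0},{"fingers":0,"x":0.0,"y":0,"z":0,"rx":0,"ry":0,"rz":0},{"fingers":0,"x":0.0,"y":0,"z":0,"rx":0,"ry":0,"rz":0}]'
python3 -c "
from h import *
st(); print(r.hand_in()); st()"
```

```text
clock: 15.45
tcp_pos: [0.582, 0.0714, 0.0721]
orientation: [0.195, 3.127, 0.0]
contact_force: [13.2, -1.0, -8.3]
grip_width: -0.0001
gripper_force: 6.5
t 15.45 tcp jig [0.0287 0.0699 0.0721] xtool ang 172.9 F [13.2 -1.  -8.3] w -0.00011634927689656267
the job is handed in; nothing more can be done
None
the job is handed in; nothing more can be done
```

I handed the job in at about 15.5 s: the leaf is down and the fingers hold the bare lug against the stop lip with a steady push of about 13 N. The lug and bush positions agreed to within the cameras' accuracy of about 4 mm. The hand-in gave no verdict, so I don't have a confirmed result.

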